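# Set the height stop on a stone and lock it

### The job

Two identical height-stop stands are on the stall table: one holds the thick rounded grey stone, the other only a small pebble. On the stand with the thick stone, lower the stop rod by its handle until its foot touches the top of the stone, then lock it by pressing its clamp lever fully down. Leave the stone where it lies, and leave the other stand's stop and lever alone.

Things in the scene. Friction and masses are not known exactly. Their poses are not given: they have to be found in the camera images.
- stand: Stand that holds the thick stone, fixed to the table: aluminium base plate 135 x 90 mm, 12 mm thick, post at its far edge, an arm 127 to 155 mm above the table reaching towards the robot; a vertical stop rod slides through the arm's end. Origin on the table under the rod; +x from rod to post, z up; turned up to 15 degrees.
- stand_handle (a point): Centre of the black bar handle on top of that stand's stop rod: 44 mm along x, 16 mm along y (pinch across y from above), 26 mm high (z up). Starts 235 to 260 mm above the table. The rod slides straight down, up to 85 mm below its highest place (260 mm), needs a push of about 1.5 N and stays where it is left.
- stand_foot (a point): Centre of the underside of the 30 mm wide steel disc foot at the lower end of that stop rod, 150 mm straight below the handle centre.
- stone_top (a point): Top, over the middle, of the thick rounded grey stone, 50 x 62 x 36 mm (x, y, z), lying loose on the stand's base plate under the foot; about 48 mm above the table, where the foot comes to rest on it.
- stand_lever (a point): Top of the thumb pad (26 x 22 mm) of that stand's black clamp lever, which points from the arm's end to the stand's -x: 65 mm from its level pin (22 mm in front of the rod axis, 146 mm up). Raised, it slopes up about 45 degrees, the point near 195 mm. Pressed straight down here (about 2 N) it swings level to a hard stop, the point at 151 mm, and stays.
- stand_clamp (a joint): Angle of that clamp lever: 0 fully raised (open), 0.8 rad level (fully locked, hard stop).
- spare_handle (a point): The same handle centre on the other stand, the one that holds a small pebble (21 x 26 x 16 mm); to be left alone.
- spare_clamp (a joint): Clamp lever of that other stand, same sense; to be left alone.
There are look-alikes about, which are no part of the job. Leave any blue or turquoise look-alike of the part that bears stone_top alone.

How it is judged:
On the way, in this order (a step that is already met when the one before it is completed fails the run):
1. the stop's foot is down on the thick stone, its clamp still open (z of stand_foot in the frame of stone_top below 0.004 m and horizontal distance between stand_foot and stone_top below 0.018 m and not (value of joint stand_clamp above 0.4 rad)), for 0.2 s.
2. the clamp lever is pressed down with the foot on the stone (z of stand_foot in the frame of stone_top below 0.004 m and horizontal distance between stand_foot and stone_top below 0.018 m and value of joint stand_clamp above 0.6 rad), for 0.2 s.
At the end, for the whole second after the job is handed in: The stop's foot is on the thick stone (its underside no more than 4 mm above the stone's top and within 18 mm of it sideways), the clamp lever is down past 0.6 of 0.8 rad and at rest, and the stone lies within 15 mm of where it was, not tipped by more than 0.25 rad (all of step 2 and distance of stone_top from where it was at the start of the episode below 0.015 m and angle between stone_top's own z axis and vertical below 0.25 rad and velocity of joint stand_clamp below 0.05 rad/s); the robot touches nothing.
It fails at once if the clamp is closed while the foot is still off the stone (value of joint stand_clamp above 0.45 rad and z of stand_foot in the frame of stone_top above 0.008 m).
It fails at once if the other stand's stop is moved by more than 12 mm (distance of spare_handle from where it was at the start of the episode above 0.012 m).
It fails at once if the other stand's clamp lever is pressed (value of joint spare_clamp above 0.35 rad).
It also fails if it takes over 40 s, if anything falls off the work surface, if the arm or the gripper's body presses on something with over 40 N, if the wrist force passes 120 N, or if a joint passes its speed limit or range.

### The arm

A 6-joint arm with a two-finger parallel gripper is mounted at the origin on a cart in front of the work surface, level with it; the furniture and walls round the work are solid. World frame = base frame: x ahead of the robot, y to its left, z up, the work surface at z = 0. Lengths are in m, angles in rad, forces in N, time in s.
With the tool pointing down it reaches from about 0.3 to 0.775 m from the base axis. Payload 14.6 kg.
Tool frame: the origin (TCP) lies at the very end of the fingers, on their centre line; the grasp point (between the pads) lies 19 mm behind it; z points along the fingers, y is the direction in which the jaws open and shut (so a half turn about z gives the same grasp; the last joint's range is limited). The gripper opens to 94 mm and grips with 3 to 60 N. Pads are 16 mm wide; open, the fingers measure 119 mm over their backs; the gripper's body (75 mm by 177 mm) begins 78 mm behind the grasp point.
Start: joints at [-0.067, 0.3, 1.521, -0, 1.321, -0.067], TCP at [0.55, -0, 0.173] pointing down, gripper open.
Joint ranges: [-3.03, 3.03], [-0.79, 2.21], [0.23, 2.52], [-1.04, 4.18], [0, 3.07], [-2.55, 2.55]. Speed limits (rad/s): [2.22, 2.22, 2.57, 3.14, 3.14, 3.14].

### API

Orientations are given as [roll, pitch, yaw] about the fixed x, y, z axes, in that order (R = Rz(yaw) Ry(pitch) Rx(roll)).
In Python, from station import ctrl, eyes gives the robot as it stands.
- The arm moves only by the tool jog_arm, never from a script. Its argument "moves" is a list of rows, each a list of 3 entries, a list of its own where there are three numbers: the shift along the world's x, y, z in mm, then the turn, a rotation vector about the world's x, y, z in units of 5 degrees (1.0 is 5 degrees), then the finger opening in mm, from 0 to 94. In form: [[[tx, ty, tz], [wx, wy, wz], jaw], ...]. A call has 1 to 5 rows; each row is the pose to reach, as a shift and turn from the pose commanded when the call began; what a row does not reach only later rows make up. A row lasts 1/12 s, in which the tool goes at most 41.7 mm and 7.16 degrees, less where a joint would pass 70% of its speed; a pose out of reach is approached as far as the arm can. A call with a gripper value outside its range is refused whole. The fingers move at their own pace and stop on an object; "squeeze" is the grip in N (left out, the last holds). Time passes only in rows, so rows that repeat a pose let the fingers close. It gives the time, the measured TCP pose, the force and the opening at its end, in the units of the state.
- ctrl.get_obs(): the state, without advancing time (a new reading comes with each control period).
- eyes.camera(name): name is "scene" or "side" or "wrist"; returns a dict with "frame" (420x560x3 uint8, red, green, blue), "vertical_fov" (degrees; the focal length in pixels is half the picture's height over the tangent of half this angle, whatever the lens; pixels are square), "cx", "cy" (the principal point, pixels), "eye" and "attitude" of the camera in the world; the wrist camera has in their place "hand_eye" (4x4, takes a point from camera to tool coordinates, whose origin is the TCP and whose axes are the flange's). Camera axes: x right, y down, z forward; pixel columns grow to the right and rows downward; lengths in m; the calibration is good to about 2 mm. A picture is of the moment at which its call begins: read the wrist's pose just before it. There is no depth.
- ctrl.hand_in(): hands the job in, once; it reports no verdict.
The state is a dict: "time_s": time; "qpos": joint angles; "joint_vel": joint speeds; "tau": joint torques, N m; "ee_pos": TCP position; "eef_rot": TCP orientation; "force": force on the tool from outside, world axes, zero at the start; "moment": the same for the moment, N m; "grip_width": finger opening in m.
Only numpy, scipy, OpenCV 4.12 (cv2) and the standard library are available. Lean on these libraries where they do the work, as an engineer would, in place of code of your own. Each camera call takes 0.05 s, during which the arm holds its last target.

## Working session

There is one attempt and no reset: what is moved stays moved. The work goes in short steps, Python scripts to look and compute and a tool call to move; the robot and the scene stay as the last step left them, time stands still between calls to the robot, and variables do not carry over. Pictures are saved under pics/ and viewed, and the job is handed in when it is done.

Besides the shell and the picture viewer there is one more tool, called after "Request:" by a JSON object that holds its "op" and its "data". jog_arm: Moves the arm, as the interface text tells. Its arguments: {"type":"object","properties":{"moves":{"type":"array","items":{"type":"array"}},"squeeze":{"type":"number"}},"required":["moves"]}

```bash
mkdir -p pics; ls; cat > h.py <<'E'
import numpy as np,cv2
from station import ctrl,eyes
def snap(n,tag):
    d=eyes.camera(n);cv2.imwrite(f'pics/{tag}.png',d['frame'][:,:,::-1]);np.save(f'pics/{tag}.npy',d,allow_pickle=True);return d
def load(tag): return np.load(f'pics/{tag}.npy',allow_pickle=True).item()
E
python3 - <<'E'
from h import *
print(ctrl.get_obs())
for n in('scene','side','wrist'):
    d=snap(n,n+'0');print({k:v for k,v in d.items() if k!='frame'})
E
```

```text
pics
{'time_s': 0.0, 'qpos': array([-6.66147321e-02,  3.00502811e-01,  1.52162756e+00,  6.22284239e-07,
        1.32073270e+00, -6.65746707e-02]), 'joint_vel': array([-7.85854293e-05,  6.00394415e-04, -2.16134035e-03, -5.64024964e-04,
       -1.78353457e-03,  1.92721544e-03]), 'tau': array([-1.53750298e-03, -5.31805658e+01, -3.52735734e+01,  7.07558286e-02,
        2.43994006e-02, -4.79655944e-05]), 'ee_pos': array([5.49666494e-01, 1.13965299e-05, 1.72149317e-01]), 'eef_rot': array([-3.14032509e+00, -8.51164001e-05,  1.57075606e+00]), 'force': array([ 0.23349354, -0.23331189,  0.33615555]), 'moment': array([0.03035904, 0.02228401, 0.01048725]), 'grip_width': 0.0941165620726396}
{'vertical_fov': 53.975622960468904, 'cx': 281.1125050474855, 'cy': 212.5035047601051, 'eye': array([-0.1370533 , -0.56407845,  0.71809369]), 'attitude': array([-2.18017914, -0.01248311, -0.79711136])}
{'vertical_fov': 48.37741804123027, 'cx': 274.64210857309945, 'cy': 204.91563840295558, 'eye': array([0.24408188, 0.71558708, 0.79640378]), 'attitude': array([-2.26548974,  0.02043614, -2.8449127 ])}
{'vertical_fov': 69.20055210045379, 'cx': 278.4487858857588, 'cy': 208.49855248557782, 'hand_eye': array([[ 1.83615334e-04, -9.70296807e-01, -2.41917491e-01,
         6.95822649e-02],
       [ 9.99999736e-01,  8.10031959e-06,  7.26510394e-04,
         8.92614454e-04],
       [-7.02971107e-04, -2.41917560e-01,  9.70296553e-01,
        -2.11656580e-01],
       [ 0.00000000e+00,  0.00000000e+00,  0.00000000e+00,
         1.00000000e+00]])}
```

View pics/scene0.png

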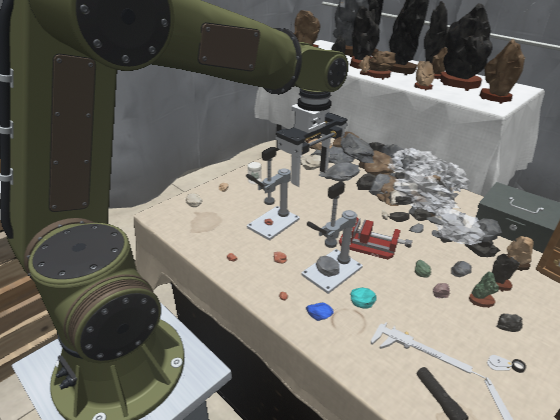

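View pics/side0.png

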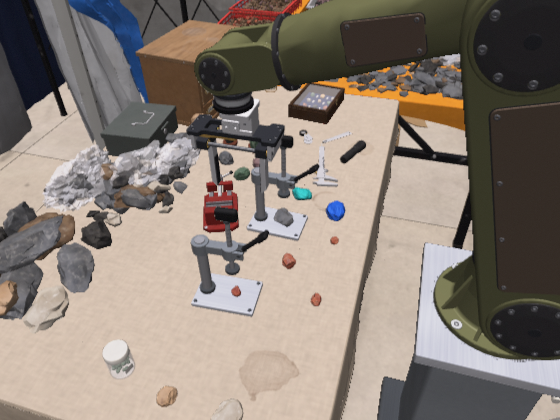

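View pics/wrist0.png

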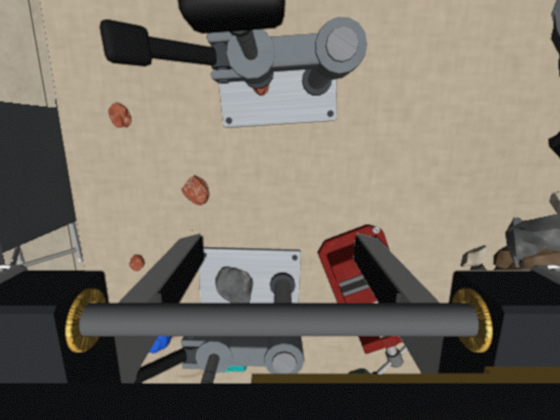

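```bash
python3 - <<'E'
import cv2,numpy as np
a=cv2.imread('pics/scene0.png')[140:300,230:410];b=cv2.imread('pics/side0.png')[110:320,180:350]
cv2.imwrite('pics/c1.png',np.hstack([cv2.resize(a,(396,352),interpolation=3) if 0 else cv2.resize(a,(400,356),interpolation=2),cv2.resize(b,(288,356),interpolation=2)]))
E
```

```text
(no output)
```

View pics/c1.png

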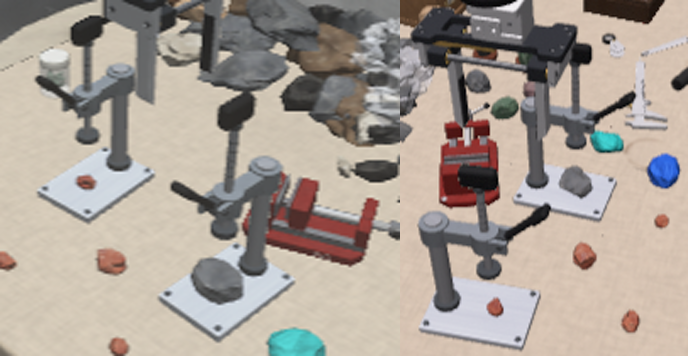

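```bash
cat >> h.py <<'E'
from scipy.spatial.transform import Rotation as Ro
def ray(d,uv):
    f=210/np.tan(np.radians(d['vertical_fov'])/2)
    v=np.array([(uv[0]-d['cx'])/f,(uv[1]-d['cy'])/f,1.])
    R=Ro.from_euler('xyz',d['attitude']).as_matrix();v=R@v
    return np.array(d['eye']),v/np.linalg.norm(v)
def onz(d,uv,z):
    o,v=ray(d,uv);return o+v*(z-o[2])/v[2]
def tri(d1,p1,d2,p2):
    A=[];b=[]
    for d,p in((d1,p1),(d2,p2)):
        o,v=ray(d,p);P=np.eye(3)-np.outer(v,v);A.append(P);b.append(P@o)
    A=np.vstack(A);b=np.hstack(b);x,r,_,_=np.linalg.lstsq(A,b,rcond=None);return x,np.sqrt(r)
def proj(d,X):
    f=210/np.tan(np.radians(d['vertical_fov'])/2)
    R=Ro.from_euler('xyz',d['attitude']).as_matrix();c=R.T@(np.array(X)-d['eye']);return np.array([d['cx']+f*c[0]/c[2],d['cy']+f*c[1]/c[2]])
E
python3 - <<'E'
from h import *
np.set_printoptions(precision=4,suppress=True)
for t,roi in(('scene0',(290,240,370,295)),('side0',(235,200,320,245))):
    d=load(t);h=cv2.cvtColor(d['frame'],cv2.COLOR_RGB2HSV)
    x0,y0,x1,y1=roi
    m=((h[...,1]<40)&(h[...,2]>165)).astype(np.uint8)[y0:y1,x0:x1]
    n,l,s,c=cv2.connectedComponentsWithStats(m);k=1+s[1:,4].argmax();m=(l==k)
    pts=np.argwhere(m)[:,::-1].astype(np.float32)+[x0,y0]
    P=np.array([onz(d,p,.012)[:2] for p in pts],np.float32)
    print(t,s[k],cv2.minAreaRect(P))
    print(pts[pts[:,0].argmin()],pts[pts[:,0].argmax()],pts[pts[:,1].argmin()],pts[pts[:,1].argmax()])
a=load('scene0');b=load('side0')
# dark blobs
for t,roi in(('scene0',(322,175,350,205)),('side0',(265,120,300,145))):
    d=load(t);g=d['frame'].max(2);x0,y0,x1,y1=roi
    m=(g<60).astype(np.uint8)[y0:y1,x0:x1]
    n,l,s,c=cv2.connectedComponentsWithStats(m);print(t,[(s[i]+[x0,y0,0,0,0],c[i]+[x0,y0]) for i in range(1,n) if s[i,4]>20])
E
```

```text
scene0 [   0    0   80   55 3134] ((0.5155707597732544, -0.11493365466594696), (0.20524252951145172, 0.2068042755126953), 43.31616973876953)
[290. 240.] [369. 255.] [290. 240.] [290. 294.]
side0 [ 12   6  61  33 891] ((0.509370744228363, -0.12247250974178314), (0.09369221329689026, 0.13830308616161346), 88.23766326904297)
[247. 224.] [307. 215.] [265. 206.] [296. 238.]
scene0 [(array([328, 182,  16,  17, 180]), array([335.8111, 189.9333]))]
side0 [(array([265, 127,  28,  18, 181]), array([281.6906, 139.5304]))]
```

Request:
{"op": "jog_arm", "data": {"moves": [[[0,0,40],[0,0,0],94],[[0,0,80],[0,0,0],94],[[0,0,120],[0,0,0],94],[[0,0,150],[0,0,1.4],94],[[0,0,170],[0,0,2.8],94]]}}

```text
time_s: 0.57
ee_pos: [0.5502, -0.0, 0.3463]
eef_rot: [3.138, 0.001, 1.82]
force: [-0.6, -0.3, -0.1]
grip_width: 0.094
```

Request:
{"op": "jog_arm", "data": {"moves": [[[-20,0,0],[0,0,1.4],94],[[-40,-20,0],[0,0,2.8],94],[[-60,-40,0],[0,0,4.2],94],[[-80,-60,0],[0,0,5.6],94],[[-100,-80,0],[0,0,7],94]]}}

```text
time_s: 0.98
ee_pos: [0.4489, -0.0806, 0.3425]
eef_rot: [-3.141, -0.0, 2.433]
force: [-0.3, -0.6, 0.1]
grip_width: 0.0939
```

Request:
{"op": "jog_arm", "data": {"moves": [[[0,-20,0],[0,0,1.4],94],[[0,-40,0],[0,0,2.8],94],[[0,-40,0],[0,0,4.2],94],[[0,-40,0],[0,0,5.6],94],[[0,-40,0],[0,0,7],94]]}}

```text
time_s: 1.4
ee_pos: [0.4498, -0.1204, 0.3425]
eef_rot: [3.141, -0.0, 3.042]
force: [-0.0, -0.9, -0.6]
grip_width: 0.0938
```

```bash
cat >> h.py <<'E'
def wsnap(tag):
    o=ctrl.get_obs();d=eyes.camera('wrist')
    T=np.eye(4);T[:3,:3]=Ro.from_euler('xyz',o['eef_rot']).as_matrix();T[:3,3]=o['ee_pos']
    C=T@np.array(d['hand_eye']);d['eye']=C[:3,3];d['attitude']=Ro.from_matrix(C[:3,:3]).as_euler('xyz')
    cv2.imwrite(f'pics/{tag}.png',d['frame'][:,:,::-1]);np.save(f'pics/{tag}.npy',d,allow_pickle=True);return d
E
python3 - <<'E'
from h import *
wsnap('w1');snap('side','s1');snap('scene','sc1')
E
```

```text
(no output)
```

View pics/w1.png

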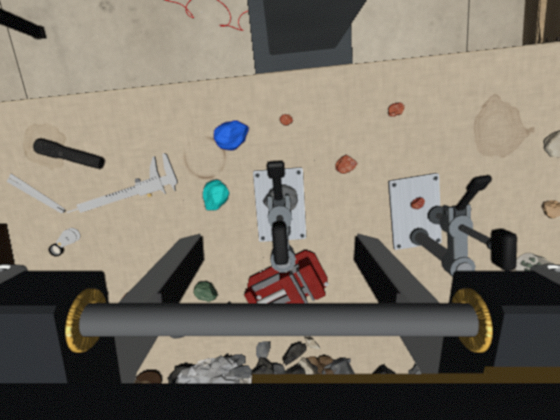

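View pics/s1.png

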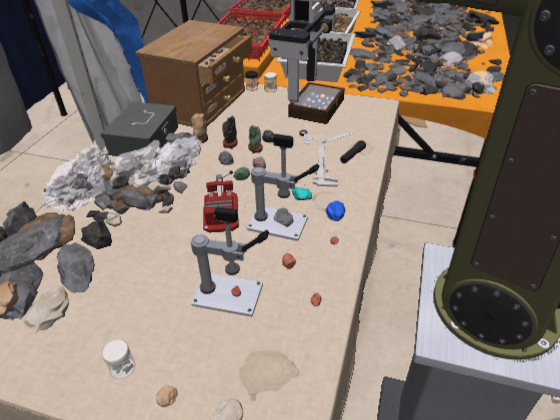

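View pics/sc1.png

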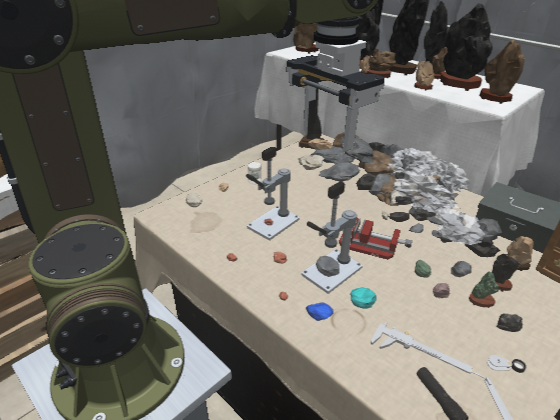

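```bash
python3 - <<'E'
from h import *
np.set_printoptions(precision=4,suppress=True)
L={}
for t,roi in(('sc1',(322,175,350,205)),('s1',(272,130,300,152)),('w1',(266,215,294,268)),('w1',(262,155,292,185)),('sc1',(300,215,328,240)),('s1',(290,160,324,184))):
    d=load(t);g=d['frame'].max(2);x0,y0,x1,y1=roi
    m=(g<55).astype(np.uint8)[y0:y1,x0:x1]
    n,l,s,c=cv2.connectedComponentsWithStats(m);print(t,[(s[i]+[x0,y0,0,0,0],c[i]+[x0,y0]) for i in range(1,n) if s[i,4]>20])
def crop(t,x0,y0,x1,y1,n,k=6):
    a=cv2.imread(f'pics/{t}.png')[y0:y1,x0:x1];cv2.imwrite(f'pics/{n}.png',cv2.resize(a,None,fx=k,fy=k,interpolation=cv2.INTER_CUBIC))
crop('w1',235,150,335,250,'cw');crop('s1',240,125,340,225,'cs')
E
```

```text
sc1 [(array([328, 182,  16,  16, 169]), array([335.7988, 189.7692]))]
s1 [(array([272, 135,  21,  14, 224]), array([282.5536, 141.0357]))]
w1 [(array([272, 216,  16,  48, 596]), array([279.6174, 241.7685]))]
w1 [(array([267, 161,  17,  24, 273]), array([275.7692, 171.9231]))]
sc1 [(array([307, 223,  19,  11,  53]), array([317.0566, 228.4528]))]
s1 [(array([294, 165,  25,  18, 105]), array([307.0667, 172.3333]))]
```

View pics/cw.png

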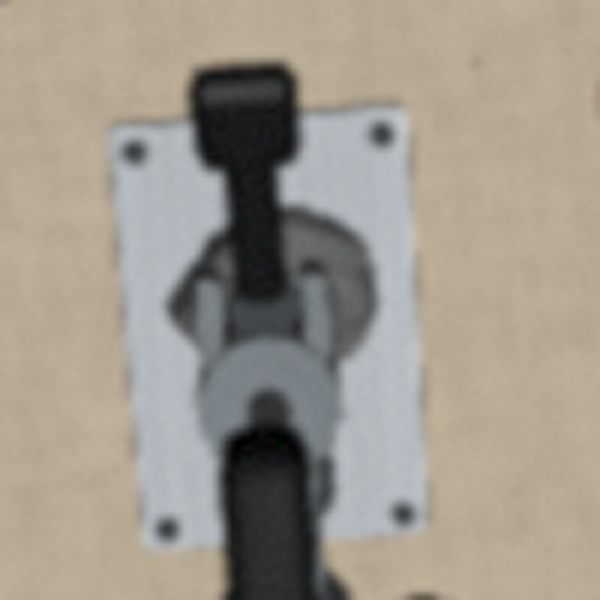

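View pics/cs.png

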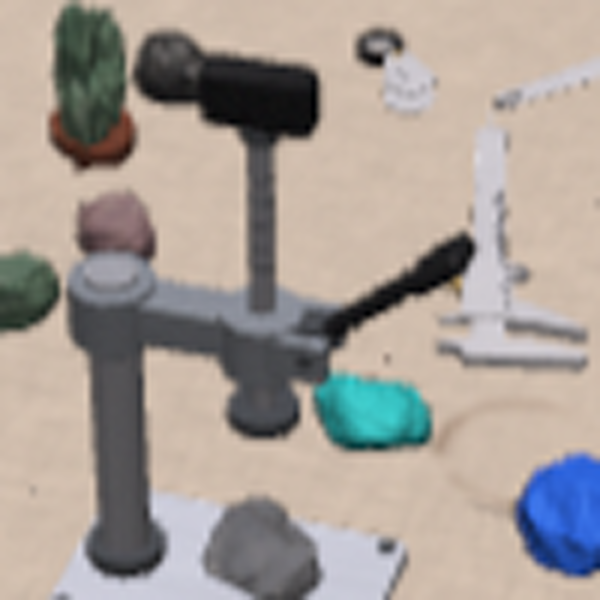

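```bash
python3 - <<'E'
from h import *
np.set_printoptions(precision=4,suppress=True)
w,s,c=load('w1'),load('s1'),load('sc1')
P=np.array([onz(w,(235+x/6,150+y/6),.012) for x,y in((112,125),(405,105),(425,525),(147,547))]);print(P[:,:2],P.mean(0))
e=P[3]-P[0];f=P[2]-P[1];g=P[1]-P[0];h=P[2]-P[3]
for v in(e,f): print('x edge',np.linalg.norm(v),np.degrees(np.arctan2(v[1],v[0])))
for v in(g,h): print('y edge',np.linalg.norm(v),np.degrees(np.arctan2(v[1],v[0]))-90)
H=(283.3,141.2)
print(tri(c,(335.8,189.2),s,H), tri(w,(279.8,240),s,H))
X=tri(c,(335.8,189.2),s,H)[0]
print('lever', tri(c,(310.5,225),s,(316,167.5)), tri(w,(235+245/6,150+110/6),s,(316,167.5)))
print('post top c', tri(c,(348,214.5),s,(258.5,170.5)))
print('foot s',onz(s,(283.5,195),X[2]-.15))
print([proj(w,X+[dx,0,.013]) for dx in(-.022,.022)])
E
```

```text
[[ 0.4428 -0.1641]
 [ 0.4455 -0.0771]
 [ 0.577  -0.0814]
 [ 0.5756 -0.1689]] [ 0.5102 -0.1229  0.012 ]
x edge 0.13291648949010612 -2.073696086481754
x edge 0.1315687009617803 -1.8642336217594073
y edge 0.08705245890881348 -1.794881332576992
y edge 0.08755035728502786 -0.9137771247849997
(array([ 0.4925, -0.1218,  0.2502]), array([0.0011])) (array([ 0.4921, -0.1233,  0.2485]), array([0.0005]))
lever (array([ 0.4163, -0.1206,  0.1941]), array([0.0005])) (array([ 0.4193, -0.1212,  0.194 ]), array([0.0036]))
post top c (array([ 0.5528, -0.1237,  0.1566]), array([0.0024]))
foot s [ 0.4924 -0.1204  0.1002]
[array([279.2705, 224.9645]), array([283.4648, 265.5094])]
```

Request:
{"op": "jog_arm", "data": {"moves": [[[21,-2,0],[0,0,0.86],94],[[42,-2,-15],[0,0,0.86],94],[[42,-2,-40],[0,0,0.86],94],[[42,-2,-55],[0,0,0.86],94],[[42,-2,-55],[0,0,0.86],94]]}}

```text
time_s: 1.97
ee_pos: [0.4912, -0.1215, 0.2844]
eef_rot: [3.14, -0.005, 3.108]
force: [-0.2, -0.3, -0.5]
grip_width: 0.0939
```

```bash
python3 - <<'E'
from h import *
wsnap('w2');snap('side','s2');snap('scene','sc2');print(ctrl.get_obs()['ee_pos'])
a=cv2.imread('pics/s2.png')[60:220,200:360];b=cv2.imread('pics/sc2.png')[60:280,250:430];c=cv2.imread('pics/w2.png')
cv2.imwrite('pics/m2.png',np.hstack([cv2.resize(a,(400,400),interpolation=2),cv2.resize(b,(327,400),interpolation=2)]))
E
```

```text
[ 0.49220888 -0.12205989  0.2889966 ]
```

View pics/m2.png

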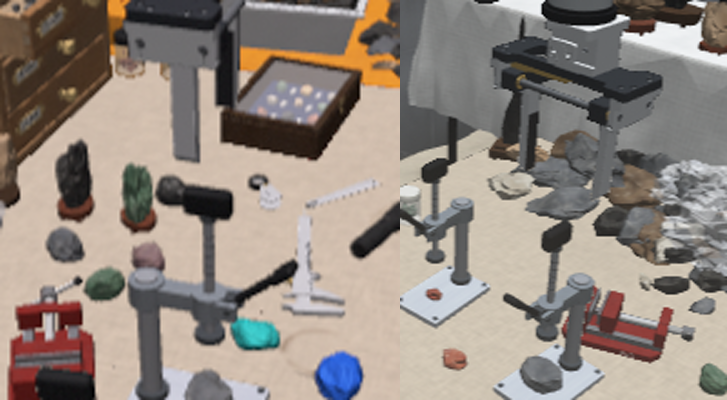

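View pics/w2.png

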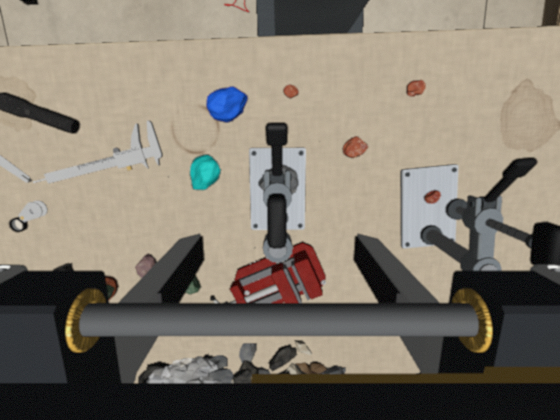

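```bash
python3 - <<'E'
from h import *
s,c=load('s2'),load('sc2')
for y in(-.047-.122,.047-.122): print(proj(s,(.492,y,.289))-[200,60],proj(c,(.492,y,.289))-[250,60])
w=load('w2')
for dx in(-.022,.022):print(proj(w,(.492+dx,-.1225,.2625)))
E
```

```text
[89.11334114 54.80520019] [105.34356022 122.07741556]
[76.78597277 76.56068381] [ 69.95501973 106.26108779]
[276.66638956 195.57516872]
[278.54616145 248.37206222]
```

```bash
python3 - <<'E'
from h import *
print(ctrl.get_obs()['ee_pos'])
snap('side','s3');snap('scene','sc3')
a=cv2.imread('pics/s3.png')[90:170,240:320];b=cv2.imread('pics/sc3.png')[130:210,290:370]
cv2.imwrite('pics/m3.png',np.hstack([cv2.resize(a,(400,400),interpolation=2),cv2.resize(b,(400,400),interpolation=2)]))
E
```

```text
[ 0.49220888 -0.12205989  0.2889966 ]
```

View pics/m3.png

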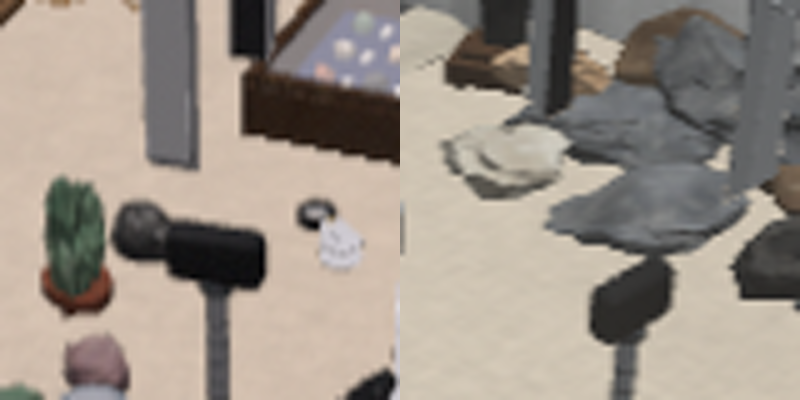

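```bash
python3 - <<'E'
from h import *
s,c=load('s3'),load('sc3')
print({k:v for k,v in s.items() if k!='frame'},{k:v for k,v in c.items() if k!='frame'})
print(tri(s,(274.4,123),c,(320.6,152.4)),tri(s,(290.6,101.4),c,(361,167)))
s,c=load('s2'),load('sc2')
o=ctrl.get_obs();print(o)
s=load('s1');c=load('sc1')
for y in(-.047-.1204,.047-.1204): print(proj(s,(.45,y,.3425)),proj(c,(.45,y,.3425)))
E
```

```text
{'vertical_fov': 48.37741804123027, 'cx': 274.64210857309945, 'cy': 204.91563840295558, 'eye': array([0.24408188, 0.71558708, 0.79640378]), 'attitude': array([-2.26548974,  0.02043614, -2.8449127 ])} {'vertical_fov': 53.975622960468904, 'cx': 281.1125050474855, 'cy': 212.5035047601051, 'eye': array([-0.1370533 , -0.56407845,  0.71809369]), 'attitude': array([-2.18017914, -0.01248311, -0.79711136])}
(array([ 0.49507144, -0.07217549,  0.32097426]), array([0.00120928])) (array([ 0.49238307, -0.17463927,  0.3223664 ]), array([0.00560469]))
{'time_s': 2.2167, 'qpos': array([-3.15368556e-01,  1.38381110e-01,  1.45013556e+00, -1.39675371e-05,
        1.55085832e+00, -1.85524982e+00]), 'joint_vel': array([-0.00016659,  0.00136292,  0.00618061, -0.00091631, -0.00433721,
       -0.00748269]), 'tau': array([ 2.15767999e-02, -4.50253379e+01, -3.69080758e+01, -3.55218281e-02,
        7.47228297e-02,  4.19900694e-02]), 'ee_pos': array([ 0.4922931 , -0.12211994,  0.28918763]), 'eef_rot': array([-3.14095690e+00,  2.12463177e-03,  3.11067853e+00]), 'force': array([ 0.89744116,  0.17044441, -0.13286813]), 'moment': array([ 0.11847139, -0.09929695, -0.0136432 ]), 'grip_width': 0.09444937602359448}
[308.10520495  95.0438276 ] [344.86986705 165.50560678]
[296.5917109  116.39470188] [307.85023737 149.71513641]
```

```bash
python3 - <<'E'
from h import *
s,c=load('side0'),load('scene0')
for x in(.5,.6): print(proj(s,(x,0,.172)),proj(c,(x,0,.172)))
a=cv2.imread('pics/side0.png')[110:210,180:300];b=cv2.imread('pics/scene0.png')[110:210,260:380]
cv2.imwrite('pics/m4.png',np.hstack([cv2.resize(x,(400,333),interpolation=2) for x in(a,b)]))
E
```

```text
[263.81544762 202.15394954] [295.33643694 196.8840688 ]
[219.68178215 194.22752539] [321.50502006 182.2290312 ]
```

View pics/m4.png

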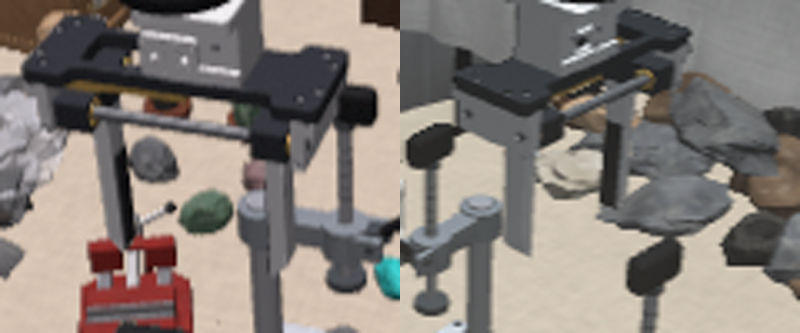

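```bash
python3 - <<'E'
from h import *
a=cv2.imread('pics/w2.png')[110:270,230:330]
cv2.imwrite('pics/m5.png',cv2.convertScaleAbs(cv2.resize(a,None,fx=5,fy=5,interpolation=2)[:800],alpha=1.6,beta=20)[75:675])
w=load('w2')
for z in(.155,.127):
  print('posttop',proj(w,(.5525,-.1237,.155)))
X0=np.array([.492,-.1225,0])
R=Ro.from_euler('z',-1.7,degrees=True).as_matrix()
for dx in(0,.03):
  w['eye']=load('w2')['eye']+[0,0,dx]
  print(dx,'corners of handle top',[proj(w,X0+R@[x,y,.2625]).round(1) for x,y in((-.022,-.008),(-.022,.008),(.022,.008),(.022,-.008))])
  print('plate',[proj(w,np.array([.5102,-.1229,0])+R@[x,y,.012]).round(1) for x,y in((-.0675,-.045),(-.0675,.045),(.0675,.045),(.0675,-.045))])
E
```

```text
posttop [278.44089848 245.84622889]
posttop [278.44089848 245.84622889]
0 corners of handle top [array([267.3, 195.6]), array([287.7, 195.5]), array([287.5, 248.3]), array([268. , 248.4])]
plate [array([248.9, 147. ]), array([306.5, 146.8]), array([305.1, 229.4]), array([251.1, 229.6])]
0.03 corners of handle top [array([268.4, 188.9]), array([286.6, 188.8]), array([286.5, 236.4]), array([269. , 236.4])]
plate [array([250.6, 146.3]), array([304.9, 146. ]), array([303.6, 224.2]), array([252.5, 224.4])]
```

View pics/m5.png

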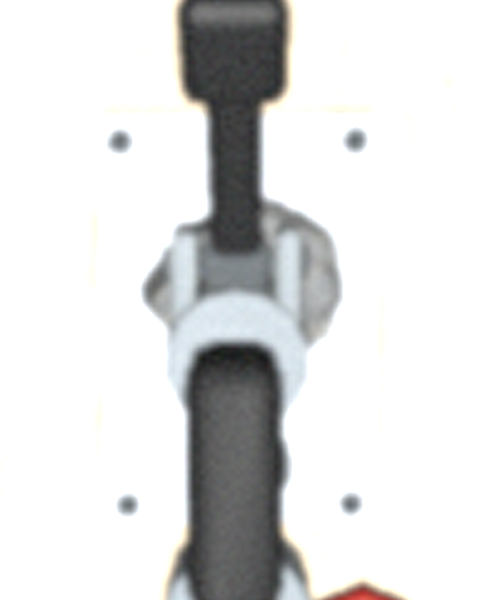

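```bash
python3 - <<'E'
from h import *
w=load('w2');H=np.linalg.inv(np.array(w['hand_eye']));f=210/np.tan(np.radians(w['vertical_fov'])/2)
for z in(0,-.019,-.03,-.097):
  for x in(-.008,.008):
    for y in(-.047,):
      p=H@[x,y,z,1];print(z,x,y,w['cx']+f*p[0]/p[2],w['cy']+f*p[1]/p[2])
s=load('s3');c=load('sc3')
# body underside heights: project points at z offsets
for z in(0,.03,.097,.127): print(z,[proj(d,(.492,y,.289+z)).round(1) for d in(s,c) for y in(-.075,-.17)])
cv2.imwrite('pics/m6.png',np.hstack([cv2.resize(cv2.imread('pics/s3.png')[40:140,230:330],(400,400)),cv2.resize(cv2.imread('pics/sc3.png')[80:180,290:390],(400,400))]))
E
```

```text
0 -0.008 -0.047 214.9913669320016 240.2501451486389
0 0.008 -0.047 213.87597702509154 219.34729410035973
-0.019 -0.008 -0.047 209.30680937522766 249.92519738074594
-0.019 0.008 -0.047 207.98004872981073 227.29856676375044
-0.03 -0.008 -0.047 205.52437803733636 256.3628524476471
-0.03 0.008 -0.047 204.04661342252973 232.60321347341832
-0.097 -0.008 -0.047 169.06858166189886 318.4102027599175
-0.097 0.008 -0.047 165.70548728502797 284.31021072179874
0 [array([276.8, 136.6]), array([289.2, 114.6]), array([320. , 166.3]), array([355.7, 182.3])]
0.03 [array([276.5, 123.7]), array([289.2, 102.2]), array([320.9, 153.8]), array([357.5, 169.3])]
0.097 [array([275.9,  93.1]), array([289.2,  72.8]), array([323.1, 124.2]), array([361.7, 138.4])]
0.127 [array([275.6,  78.4]), array([289.2,  58.8]), array([324.2, 110. ]), array([363.7, 123.5])]
```

View pics/m6.png

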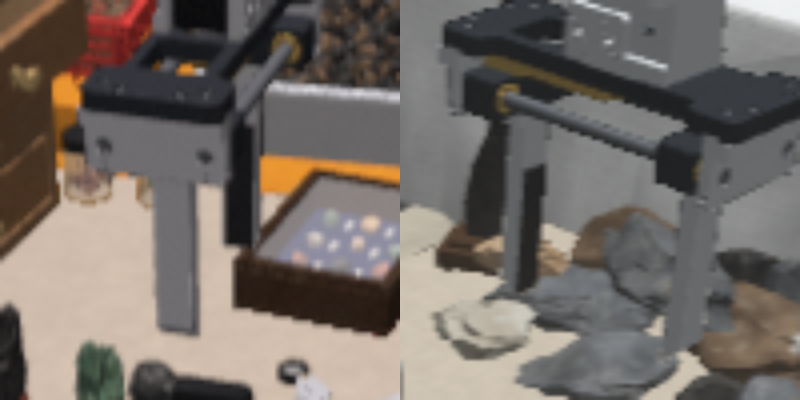

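Request:
{"op": "jog_arm", "data": {"moves": [[[0,0,-20],[0,0,0],94],[[0,0,-40],[0,0,0],94],[[0,0,-60],[0,0,0],94],[[0,0,-76],[0,0,0],94],[[0,0,-76],[0,0,0],94]]}}

```text
time_s: 2.63
ee_pos: [0.4912, -0.1218, 0.2098]
eef_rot: [3.141, -0.003, 3.111]
force: [-0.9, 1.0, -0.7]
grip_width: 0.0937
```

```bash
cat > v.py <<'E'
from h import *
import sys
t=sys.argv[1];snap('side','s'+t);snap('scene','sc'+t);o=ctrl.get_obs();print(o['time_s'],o['ee_pos'],o['force'],o['grip_width'])
cv2.imwrite(f'pics/m{t}.png',np.hstack([cv2.resize(cv2.imread(f'pics/s{t}.png')[100:240,230:350],(400,467),interpolation=2),cv2.resize(cv2.imread(f'pics/sc{t}.png')[150:290,280:400],(400,467),interpolation=2)]))
E
python3 v.py 7
```

```text
2.7333 [ 0.4922595  -0.12212879  0.21288514] [-0.14590996  0.59118863  0.92894045] 0.09393564487034721
```

View pics/m7.png

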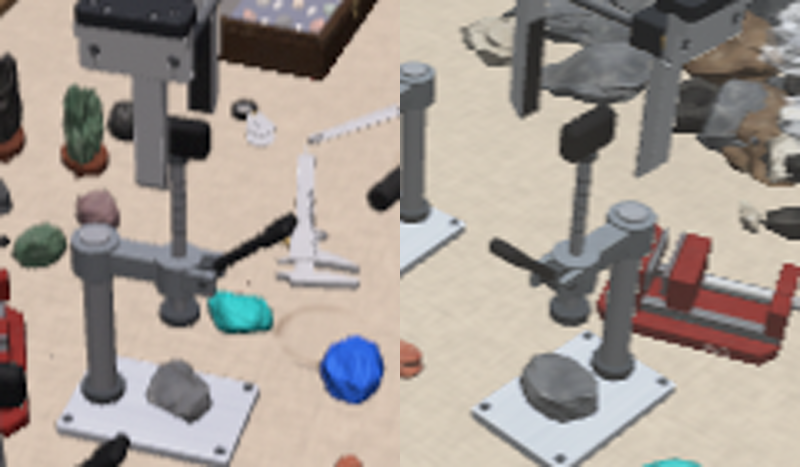

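Request:
{"op": "jog_arm", "data": {"moves": [[[0,0,0],[0,0,0],10],[[0,0,0],[0,0,0],10],[[0,0,0],[0,0,0],10],[[0,0,0],[0,0,0],10],[[0,0,0],[0,0,0],10]], "squeeze": 20}}

```text
time_s: 3.15
ee_pos: [0.4921, -0.122, 0.2121]
eef_rot: [-3.141, 0.001, 3.112]
force: [-0.2, 0.2, -0.0]
grip_width: 0.0641
```

Request:
{"op": "jog_arm", "data": {"moves": [[[0,0,0],[0,0,0],10],[[0,0,0],[0,0,0],10],[[0,0,0],[0,0,0],10]]}}

```text
time_s: 3.4
ee_pos: [0.492, -0.122, 0.2118]
eef_rot: [-3.142, 0.0, 3.112]
force: [-0.2, -0.1, 1.1]
grip_width: 0.0442
```

```bash
python3 v.py 8
```

```text
3.5 [ 0.49199603 -0.12200282  0.21173896] [-0.21609853  0.05258151 -0.7247852 ] 0.0359260201879043
```

View pics/m8.png

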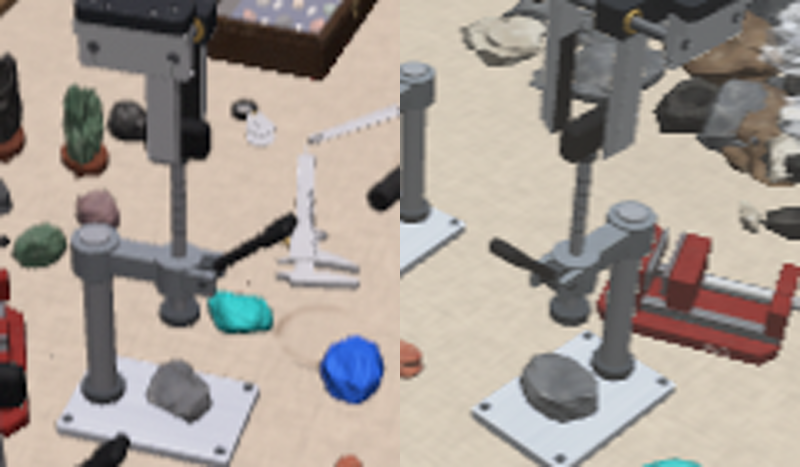

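Request:
{"op": "jog_arm", "data": {"moves": [[[0,0,0],[0,0,0],10],[[0,0,0],[0,0,0],10],[[0,0,0],[0,0,0],10],[[0,0,0],[0,0,0],10],[[0,0,0],[0,0,0],10]]}}

```text
time_s: 3.92
ee_pos: [0.492, -0.1231, 0.2118]
eef_rot: [-3.14, 0.0, 3.111]
force: [-0.4, -8.7, -0.7]
grip_width: 0.0156
```

Request:
{"op": "jog_arm", "data": {"moves": [[[0,0,0],[0,0,0],10],[[0,0,0],[0,0,0],10]]}}

```text
time_s: 4.08
ee_pos: [0.492, -0.1231, 0.2118]
eef_rot: [-3.14, 0.0, 3.111]
force: [-0.5, -8.2, -0.8]
grip_width: 0.016
```

```bash
python3 v.py 9
```

```text
4.1833 [ 0.49194575 -0.12312654  0.21175146] [-0.30814917 -8.90656038 -0.53372452] 0.016004418377620105
```

View pics/m9.png

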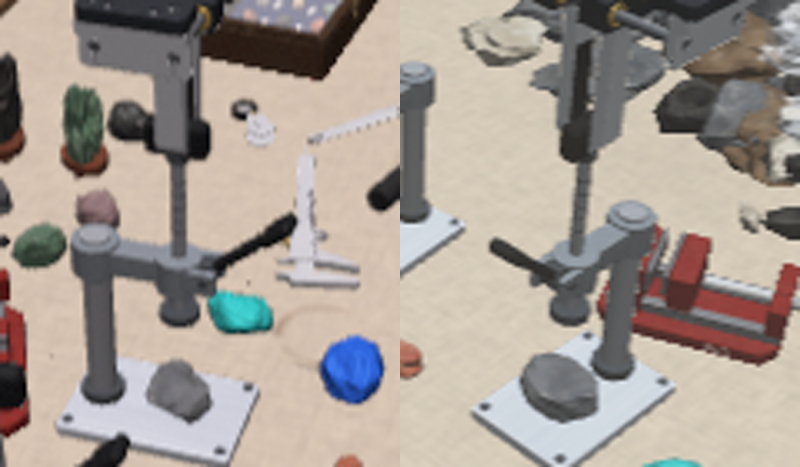

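Request:
{"op": "jog_arm", "data": {"moves": [[[0,-1,-8],[0,0,0],10],[[0,-1,-18],[0,0,0],10],[[0,-1,-28],[0,0,0],10],[[0,-1,-38],[0,0,0],10],[[0,-1,-42],[0,0,0],10]]}}

```text
time_s: 4.6
ee_pos: [0.4919, -0.1232, 0.168]
eef_rot: [-3.141, -0.001, 3.112]
force: [0.2, -3.5, 2.2]
grip_width: 0.0157
```

Request:
{"op": "jog_arm", "data": {"moves": [[[0,0,0],[0,0,0],10],[[0,0,0],[0,0,0],10]]}}

```text
time_s: 4.77
ee_pos: [0.4919, -0.1231, 0.169]
eef_rot: [-3.141, -0.001, 3.112]
force: [1.0, -4.6, -2.9]
grip_width: 0.0161
```

```bash
python3 v.py 10
```

```text
4.8667 [ 0.49191493 -0.12313435  0.16940573] [ 0.62023739 -5.03491484 -3.33524332] 0.016163317655837107
```

View pics/m10.png

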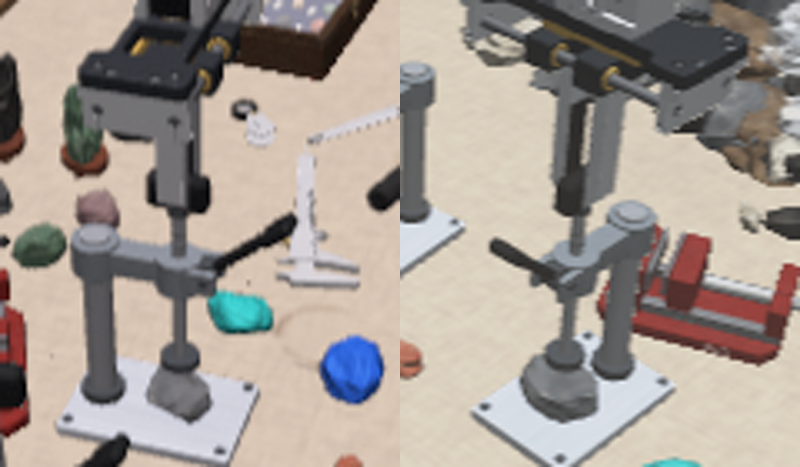

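Request:
{"op": "jog_arm", "data": {"moves": [[[0,0,-1],[0,0,0],10],[[0,0,-2],[0,0,0],10],[[0,0,-3],[0,0,0],10],[[0,0,-4],[0,0,0],10],[[0,0,-4],[0,0,0],10]]}}

```text
time_s: 5.28
ee_pos: [0.492, -0.1231, 0.1657]
eef_rot: [-3.141, 0.0, 3.112]
force: [0.0, -5.5, -0.8]
grip_width: 0.0159
```

Request:
{"op": "jog_arm", "data": {"moves": [[[0,0,-1],[0,0,0],10],[[0,0,-2],[0,0,0],10],[[0,0,-2],[0,0,0],10]]}}

```text
time_s: 5.53
ee_pos: [0.492, -0.1231, 0.1636]
eef_rot: [-3.141, 0.0, 3.112]
force: [-0.6, -4.3, -0.3]
grip_width: 0.0157
```

Request:
{"op": "jog_arm", "data": {"moves": [[[0,0,-1],[0,0,0],10],[[0,0,-2],[0,0,0],10],[[0,0,-2],[0,0,0],10]]}}

```text
time_s: 5.78
ee_pos: [0.492, -0.1231, 0.1617]
eef_rot: [-3.141, 0.0, 3.112]
force: [-0.3, -5.1, -0.6]
grip_width: 0.0158
```

Request:
{"op": "jog_arm", "data": {"moves": [[[0,0,-1],[0,0,0],10],[[0,0,-1],[0,0,0],10]]}}

```text
time_s: 5.95
ee_pos: [0.492, -0.1231, 0.1607]
eef_rot: [-3.141, 0.0, 3.112]
force: [0.4, -5.5, -0.4]
grip_width: 0.0158
```

Request:
{"op": "jog_arm", "data": {"moves": [[[0,0,-1],[0,0,0],10],[[0,0,-1],[0,0,0],10]]}}

```text
time_s: 6.12
ee_pos: [0.492, -0.1231, 0.1597]
eef_rot: [-3.141, 0.0, 3.112]
force: [-0.5, -4.7, -0.7]
grip_width: 0.0157
```

Request:
{"op": "jog_arm", "data": {"moves": [[[0,0,-1],[0,0,0],10],[[0,0,-1],[0,0,0],10]]}}

```text
time_s: 6.28
ee_pos: [0.492, -0.1231, 0.1588]
eef_rot: [-3.141, 0.0, 3.112]
force: [-1.1, -4.8, 0.8]
grip_width: 0.0162
```

```bash
python3 v.py 11
```

```text
6.3833 [ 0.49198216 -0.12312896  0.15878183] [-0.36543055 -5.38494068  0.32445147] 0.015945129529087585
```

View pics/m11.png

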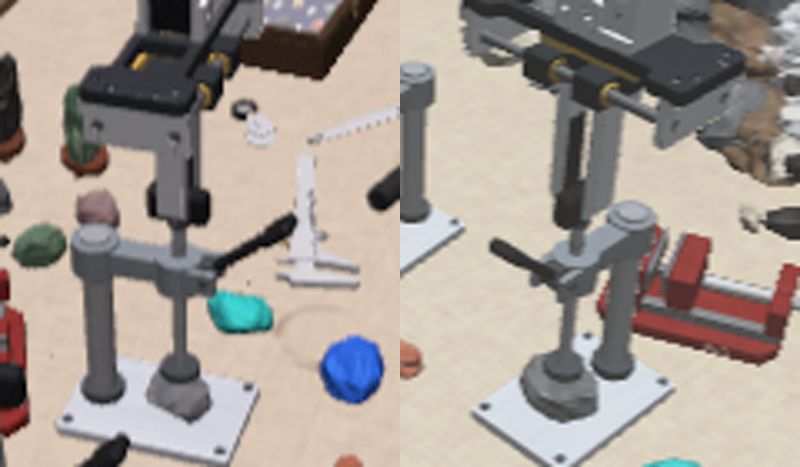

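Request:
{"op": "jog_arm", "data": {"moves": [[[0,0,-1],[0,0,0],10],[[0,0,-1],[0,0,0],10]]}}

```text
time_s: 6.55
ee_pos: [0.4921, -0.1232, 0.1585]
eef_rot: [-3.141, 0.001, 3.112]
force: [-3.7, -4.5, 7.4]
grip_width: 0.0156
```

Request:
{"op": "jog_arm", "data": {"moves": [[[0,0,-1],[0,0,0],10],[[0,0,-1],[0,0,0],10]]}}

```text
time_s: 6.72
ee_pos: [0.4922, -0.1232, 0.1584]
eef_rot: [-3.141, 0.002, 3.112]
force: [-7.4, -3.6, 16.7]
grip_width: 0.0161
```

Request:
{"op": "jog_arm", "data": {"moves": [[[0,0,-1],[0,0,0],10],[[0,0,-1],[0,0,0],10]]}}

```text
time_s: 6.88
ee_pos: [0.4925, -0.1232, 0.1581]
eef_rot: [-3.141, 0.003, 3.112]
force: [-9.2, -3.0, 22.2]
grip_width: 0.0156
```

Request:
{"op": "jog_arm", "data": {"moves": [[[0,1,2],[0,0,0],10],[[0,1,2],[0,0,0],10],[[0,1,2],[0,0,0],94],[[0,1,2],[0,0,0],94],[[0,1,2],[0,0,0],94]]}}

```text
time_s: 7.3
ee_pos: [0.4919, -0.1215, 0.1576]
eef_rot: [3.141, -0.0, 3.112]
force: [1.0, -0.7, -1.3]
grip_width: 0.0325
```

Request:
{"op": "jog_arm", "data": {"moves": [[[0,0,0],[0,0,0],94],[[0,0,0],[0,0,0],94],[[0,0,0],[0,0,0],94],[[0,0,0],[0,0,0],94],[[0,0,0],[0,0,0],94]]}}

```text
time_s: 7.72
ee_pos: [0.492, -0.122, 0.1577]
eef_rot: [3.141, -0.0, 3.112]
force: [0.2, -0.3, 0.1]
grip_width: 0.0658
```

```bash
python3 v.py 12
```

```text
7.8167 [ 0.49200331 -0.12194479  0.15775608] [0.19169501 0.21228927 0.57778559] 0.07353110033861765
```

View pics/m12.png

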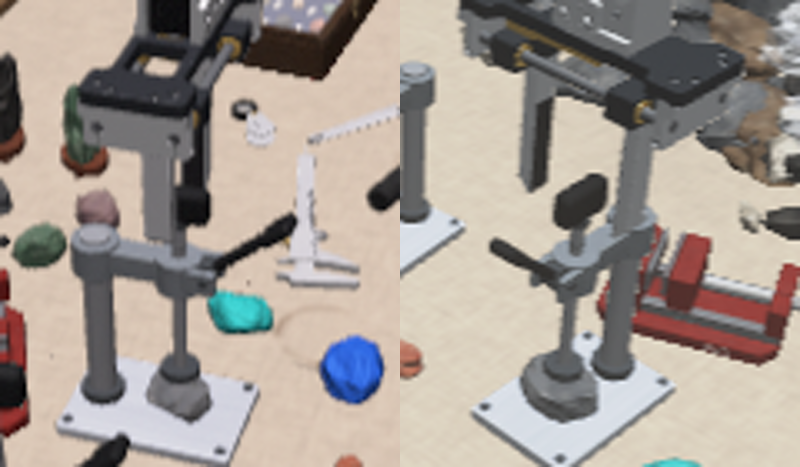

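Request:
{"op": "jog_arm", "data": {"moves": [[[0,0,30],[0,0,0],94],[[0,0,70],[0,0,0],94],[[0,0,100],[0,0,0],94],[[0,0,110],[0,0,0],0],[[-20,0,110],[0,0,0],0]]}}

```text
time_s: 8.23
ee_pos: [0.4739, -0.1223, 0.2698]
eef_rot: [-3.141, 0.004, 3.112]
force: [0.2, 0.6, -0.4]
grip_width: 0.0843
```

Request:
{"op": "jog_arm", "data": {"moves": [[[-25,1,0],[0,0,0],0],[[-54,1,0],[0,0,0],0],[[-54,1,0],[0,0,0],0],[[-54,1,0],[0,0,0],0],[[-54,1,0],[0,0,0],0]]}}

```text
time_s: 8.65
ee_pos: [0.4183, -0.1211, 0.2676]
eef_rot: [-3.142, 0.0, 3.112]
force: [0.2, -0.5, 0.6]
grip_width: 0.0511
```

Request:
{"op": "jog_arm", "data": {"moves": [[[0,0,0],[0,0,0],0],[[0,0,0],[0,0,0],0],[[0,0,0],[0,0,0],0],[[0,0,0],[0,0,0],0],[[0,0,0],[0,0,0],0]]}}

```text
time_s: 9.07
ee_pos: [0.4181, -0.121, 0.2676]
eef_rot: [3.141, -0.0, 3.112]
force: [0.6, 0.1, -0.2]
grip_width: 0.0172
```

Request:
{"op": "jog_arm", "data": {"moves": [[[0,0,0],[0,0,0],0],[[0,0,0],[0,0,0],0],[[0,0,0],[0,0,0],0],[[0,0,0],[0,0,0],0],[[0,0,0],[0,0,0],0]]}}

```text
time_s: 9.48
ee_pos: [0.418, -0.121, 0.2677]
eef_rot: [-3.142, 0.0, 3.112]
force: [1.1, 0.1, 0.8]
grip_width: 0.0003
```

```bash
python3 v.py 13; python3 - <<'E'
from h import *
wsnap('w13')
s,c=load('s13'),load('sc13')
m=[]
for d,(x0,y0,x1,y1) in((s,(270,140,310,175)),(c,(320,195,348,222))):
    g=(d['frame'].max(2)<55).astype(np.uint8)[y0:y1,x0:x1];n,l,st,ce=cv2.connectedComponentsWithStats(g);k=1+st[1:,4].argmax();print(st[k]+[x0,y0,0,0,0]);m.append([x0+st[k][0]+(st[k][2]-1)/2,y0+st[k][1]+(st[k][3]-1)/2])
print(m,tri(s,m[0],c,m[1]))
E
```

```text
9.5833 [ 0.41799126 -0.12100881  0.26776581] [ 0.09704789 -0.09065997 -0.02727427] 0.0005422769017250799
[275 155  18  14 189]
[327 204  15  14 120]
[[np.float64(283.5), np.float64(161.5)], [np.float64(334.0), np.float64(210.5)]] (array([ 0.49260644, -0.12312977,  0.19531267]), array([0.00047388]))
```

View pics/m13.png

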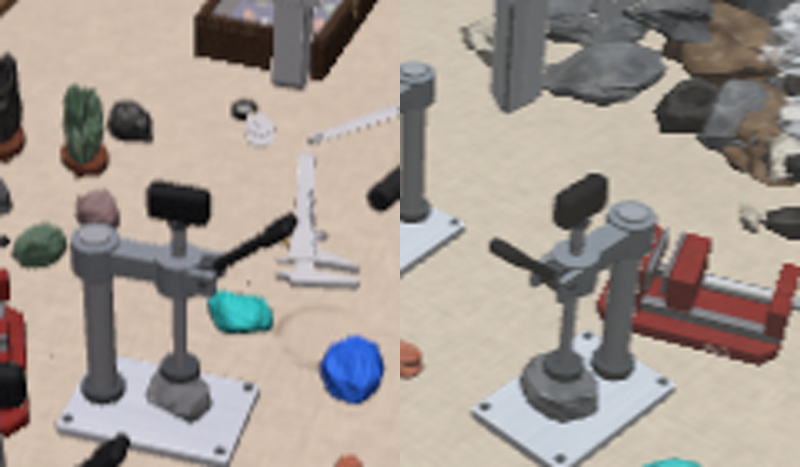

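View pics/w13.png

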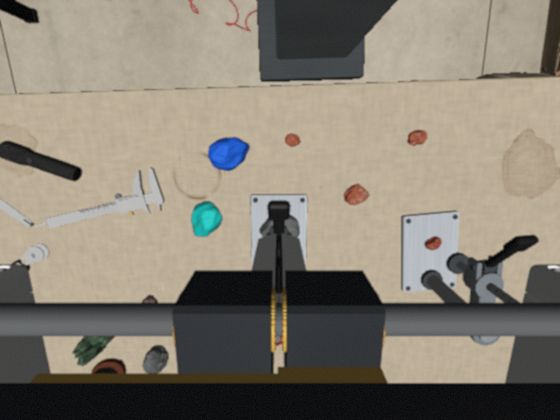

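Request:
{"op": "jog_arm", "data": {"moves": [[[0,0,-20],[0,0,0],0],[[0,0,-40],[0,0,0],0],[[0,0,-52],[0,0,0],0],[[0,0,-58],[0,0,0],0],[[0,0,-58],[0,0,0],0]]}}

```text
time_s: 10.05
ee_pos: [0.4176, -0.1209, 0.2089]
eef_rot: [3.141, -0.002, 3.112]
force: [0.1, -0.5, 0.6]
grip_width: 0.0003
```

Request:
{"op": "jog_arm", "data": {"moves": [[[0,0,-4],[0,0,0],0],[[0,0,-8],[0,0,0],0],[[0,0,-12],[0,0,0],0],[[0,0,-16],[0,0,0],0],[[0,0,-20],[0,0,0],0]]}}

```text
time_s: 10.47
ee_pos: [0.4181, -0.121, 0.1895]
eef_rot: [-3.141, 0.0, 3.112]
force: [-0.1, 0.2, 0.5]
grip_width: 0.0002
```

```bash
python3 v.py 14
```

```text
10.5667 [ 0.41776377 -0.1209262   0.189169  ] [-0.95269686 -0.79287861  0.99374118] 0.0006722801946145989
```

View pics/m14.png

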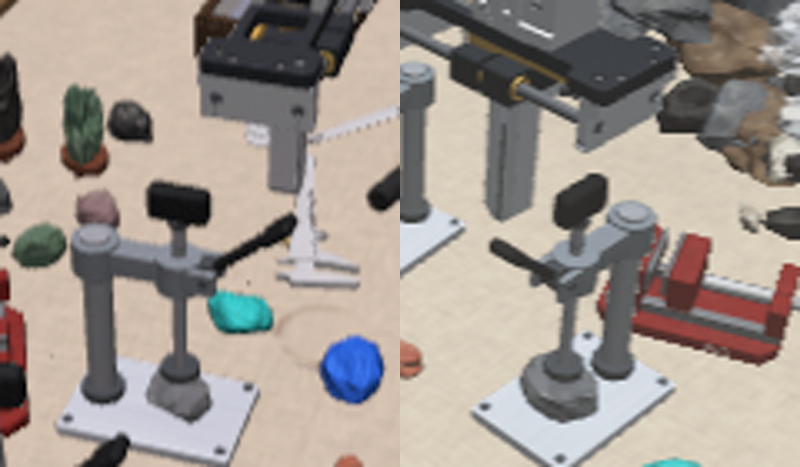

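Request:
{"op": "jog_arm", "data": {"moves": [[[0,0,-5],[0,0,0],0],[[0,0,-10],[0,0,0],0],[[0,0,-15],[0,0,0],0],[[0,0,-20],[0,0,0],0],[[0,0,-25],[0,0,0],0]]}}

```text
time_s: 10.98
ee_pos: [0.4178, -0.121, 0.1643]
eef_rot: [-3.142, -0.0, 3.112]
force: [-2.2, -0.0, 3.6]
grip_width: 0.0005
```

Request:
{"op": "jog_arm", "data": {"moves": [[[-2,0,-5],[0,0,0],0],[[-4,0,-10],[0,0,0],0],[[-6,0,-15],[0,0,0],0],[[-7,0,-20],[0,0,0],0],[[-8,0,-25],[0,0,0],0]]}}

```text
time_s: 11.4
ee_pos: [0.4098, -0.121, 0.1393]
eef_rot: [-3.142, 0.0, 3.112]
force: [-0.5, 1.2, 0.2]
grip_width: 0.0005
```

```bash
python3 v.py 15
```

```text
11.5 [ 0.40957496 -0.12091103  0.13896243] [-0.07877773 -0.91577841  0.04591758] 0.00042747673137515584
```

View pics/m15.png

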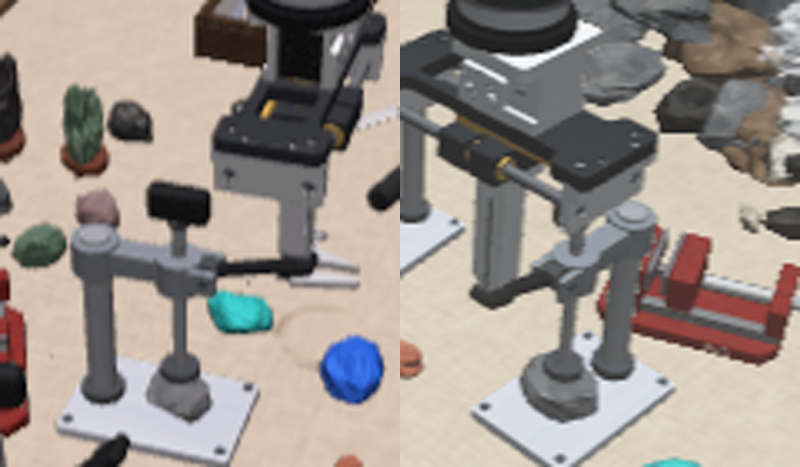

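Lever is following down; press on to the hard stop in small steps.

Request:
{"op": "jog_arm", "data": {"moves": [[[-1,0,-4],[0,0,0],0],[[-1,0,-8],[0,0,0],0],[[-1,0,-12],[0,0,0],0],[[-1,0,-14],[0,0,0],0],[[-1,0,-14],[0,0,0],0]]}}

```text
time_s: 11.92
ee_pos: [0.4088, -0.1209, 0.1252]
eef_rot: [3.141, -0.001, 3.112]
force: [0.4, -0.3, 0.3]
grip_width: 0.0006
```

Request:
{"op": "jog_arm", "data": {"moves": [[[0,0,-2],[0,0,0],0],[[0,0,-4],[0,0,0],0],[[0,0,-4],[0,0,0],0]]}}

```text
time_s: 12.17
ee_pos: [0.4089, -0.121, 0.1215]
eef_rot: [3.142, -0.0, 3.112]
force: [-0.7, -0.1, 0.8]
grip_width: 0.0004
```

Request:
{"op": "jog_arm", "data": {"moves": [[[0,0,-1],[0,0,0],0],[[0,0,-2],[0,0,0],0],[[0,0,-2],[0,0,0],0]]}}

```text
time_s: 12.42
ee_pos: [0.409, -0.121, 0.1196]
eef_rot: [3.142, -0.0, 3.112]
force: [0.0, -0.2, -0.3]
grip_width: 0.0005
```

Request:
{"op": "jog_arm", "data": {"moves": [[[0,0,-1],[0,0,0],0],[[0,0,-2],[0,0,0],0],[[0,0,-2],[0,0,0],0]]}}

```text
time_s: 12.67
ee_pos: [0.4091, -0.121, 0.1182]
eef_rot: [-3.141, 0.0, 3.112]
force: [-3.8, 0.8, 7.7]
grip_width: 0.0005
```

```bash
python3 v.py 16
```

```text
12.7667 [ 0.40908635 -0.1210523   0.11822667] [-3.8225826   0.55033453  8.85448009] 0.0006627248930123774
```

View pics/m16.png

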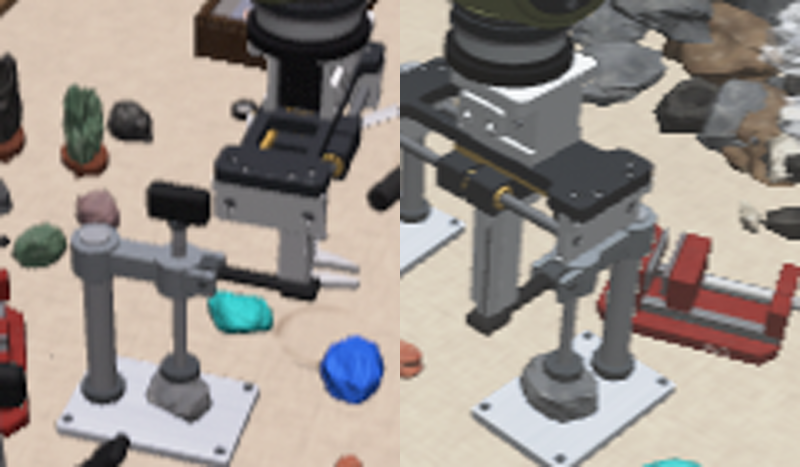

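Hard stop reached (upward force about 9 N at tip height ≈0.151). Hold a little firmer, then retreat straight up.

Request:
{"op": "jog_arm", "data": {"moves": [[[0,0,-1],[0,0,0],0],[[0,0,-1],[0,0,0],0],[[0,0,-1],[0,0,0],0],[[0,0,-1],[0,0,0],0]]}}

```text
time_s: 13.1
ee_pos: [0.4092, -0.1211, 0.1179]
eef_rot: [-3.141, 0.001, 3.112]
force: [-6.9, 2.6, 17.5]
grip_width: 0.0004
```

Request:
{"op": "jog_arm", "data": {"moves": [[[0,0,10],[0,0,0],0],[[0,0,40],[0,0,0],0],[[0,0,80],[0,0,0],0],[[0,0,120],[0,0,0],0],[[0,0,150],[0,0,0],0]]}}

```text
time_s: 13.52
ee_pos: [0.4091, -0.121, 0.2701]
eef_rot: [-3.141, 0.003, 3.112]
force: [-0.5, 0.5, -1.0]
grip_width: 0.0004
```

Request:
{"op": "jog_arm", "data": {"moves": [[[0,0,0],[0,0,0],0],[[0,0,0],[0,0,0],0],[[0,0,0],[0,0,0],0]]}}

```text
time_s: 13.77
ee_pos: [0.4087, -0.1209, 0.2659]
eef_rot: [3.141, -0.001, 3.112]
force: [-0.4, 0.0, -0.9]
grip_width: 0.0004
```

```bash
python3 v.py 17; python3 - <<'E'
from h import *
s,c=load('s17'),load('sc17');m=[]
for d,(x0,y0,x1,y1) in((s,(270,140,310,175)),(c,(320,195,348,222))):
    g=(d['frame'].max(2)<55).astype(np.uint8)[y0:y1,x0:x1];n,l,st,ce=cv2.connectedComponentsWithStats(g);k=1+st[1:,4].argmax();m.append([x0+st[k][0]+(st[k][2]-1)/2,y0+st[k][1]+(st[k][3]-1)/2])
print(m,tri(s,m[0],c,m[1]))
E
```

```text
13.8667 [ 0.408563   -0.12084264  0.26544866] [0.23522035 1.00033216 0.52248226] 0.0005785387679954387
[[np.float64(283.5), np.float64(161.5)], [np.float64(334.0), np.float64(210.5)]] (array([ 0.49260644, -0.12312977,  0.19531267]), array([0.00047388]))
```

View pics/m17.png

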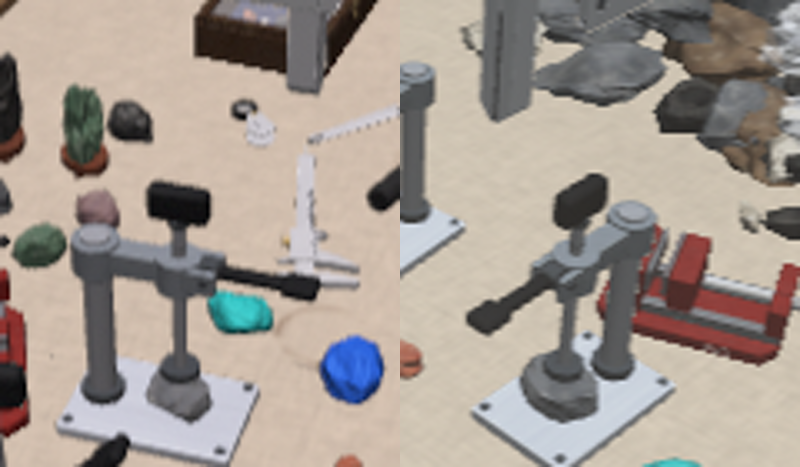

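View pics/s17.png

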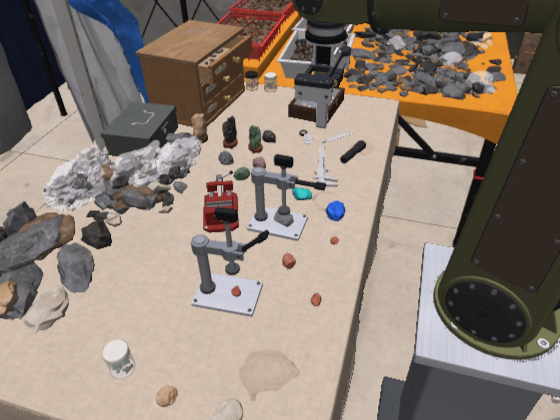

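The pictures show the lever level and staying down, the handle at the same pixels as before locking, the stone under the foot, the spare stand unchanged and the gripper clear.

```bash
python3 -c "
from station import ctrl
print(ctrl.hand_in())"
```

```text
the job is handed in; nothing more can be done
None
```

I lowered the stop rod on the thick-stone stand by its handle until the foot rested on the stone. I then let go, pressed the clamp lever to its hard stop with closed fingers, backed off and handed in at about 14 s. No verdict came back.

**Foot on the stone:** The upward force rose from about 0 to 22 N over the last 3 mm of commanded travel, which I took as contact. The handle measured 0.195 m high both before and after locking. That puts the foot at about 45 mm, against the nominal 48 mm for the stone's top. The 3 mm gap is slightly more than the 2 mm camera calibration.

**Lever:** It met its hard stop at up to 17.5 N. It looks level and stayed down after I retreated.

**Stone and other stand:** By eye in the last pictures, the stone shows no shift or tilt, and the other stand's stop and lever look untouched. I did not measure either.

**What disagreed:** All three cameras showed the fingertips about 32 mm short of the reported TCP. I set the grasp and press heights to be safe either way. The lever contact and hard stop came at the heights the visible tips predicted.

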